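Load a test bar into a split casting mould and hold the mould shut

ROBOT

A 6-joint arm with a two-finger parallel gripper is mounted at the origin on a cart in front of the work surface, level with it; the furniture and walls round the work are solid. World frame = base frame: x ahead of the robot, y to its left, z up, the work surface at z = 0. Lengths are in mm, angles in rad, forces in N, time in s.
With the tool pointing down it reaches from about 275 to 1000 mm from the base axis. Payload 8.4 kg.
Tool frame: the origin (TCP) lies at the centre of the arm's flange, where the gripper is bolted on; the fingertips stand r.tip_extent ahead of it and the grasp point (between the pads) lies 155 mm ahead of it (r.tip_extent is the distance from the TCP to the fingertips, in mm); z points along the fingers, y is the direction in which the jaws open and shut (so a half turn about z gives the same grasp; the last joint's range is limited). The gripper opens to 85 mm and grips with 20 to 120 N. Pads are 22 mm wide; open, the fingers measure 114 mm over their backs; the gripper's body (76 mm by 85 mm) begins 54 mm behind the grasp point. The pads swing forward as they close: fully open they stand 13 mm farther back than shut.
Start: joints at [1.162, 0.353, 1.633, -0, 1.155, -0.002], TCP at [247.295, 573.999, 404.681] pointing down, gripper open.
Joint ranges: [-2.63, 2.63], [-0.92, 2.1], [0.06, 2.66], [-1.3, 4.44], [0, 2.69], [-3.02, 3.02]. Speed limits (rad/s): [2.22, 2.22, 2.79, 3.14, 3.14, 3.14].

INTERFACE

Orientations are given as [roll, pitch, yaw] about the fixed x, y, z axes, in that order (R = Rz(yaw) Ry(pitch) Rx(roll)).
In Python, from rig import sense, grab_frame, job, r gives the robot as it stands. The module is installed in compiled form; this text tells all that it offers.
- The arm moves only by the shell command python3 -m creep 'ROWS' [FORCE]. ROWS is JSON, a list of rows, each a list of 7 numbers: the turn, a rotation vector about the tool's x, y, z in rad, then the shift along the tool's x, y, z in mm, then the closure, from 0 (fully open) to 1 (shut). In form: [[wx, wy, wz, dx, dy, dz, fingers], ...]. A call has 1 to 10 rows; each row shifts and turns the pose as measured when the row begins, along the tool's axes as they then stand; what a row does not reach is not made up. A row lasts 1/12 s, in which the tool goes at most 41.7 mm and 7.16 degrees, less where a joint would pass 70% of its speed; a pose out of reach is approached as far as the arm can. A call with a gripper value outside its range is refused whole. The fingers move at their own pace and stop on an object; FORCE is the grip in N (left out, the last holds). Time passes only in rows, so rows that do not move let the fingers close. It gives the time, the measured TCP pose, the force and the opening at its end, in the units of the state.
- sense(): the state, without advancing time (a new reading comes with each control period).
- grab_frame(name): name is "scene" or "top" or "wrist"; returns a dict with "color" (384x512x3 uint8, red, green, blue), "mtx" (3x3 intrinsics, pixels), "distortion" ([k1, k2, p1, p2, k3] as OpenCV has them; the pictures are not rectified), "T" (4x4, takes a point from camera to world coordinates). Camera axes: x right, y down, z forward; pixel columns grow to the right and rows downward; lengths in mm; the calibration is good to about 2 mm. A picture is of the moment at which its call begins. There is no depth.
- job.sign_off(): hands the job in, once; it reports no verdict.
The state is a dict: "clock": time; "qpos": joint angles; "qvel": joint speeds; "joint_efforts": joint torques, N m; "eef_pos": TCP position; "tcp_rot": TCP orientation; "contact_force": force on the tool from outside, world axes, zero at the start; "wrist_torque": the same for the moment, N m; "opening": opening from 0.0 (shut) to 1.0 (fully open).
Only numpy, scipy, OpenCV 4.12 (cv2) and the standard library are available. Lean on these libraries where they do the work, as an engineer would, in place of code of your own. Each camera call takes 0.05 s, during which the arm holds its last target.

TASK

Take the brass test bar from its wooden stand and stand it upright in the socket in the lower mould half, fully down, and let go of it. Then pick up the upper mould half, fit it over the bar and onto the two dowels until the mould is fully closed, and press it shut with one to two kilograms of force. Finish like that, still gripping the upper half and pressing down (do not let go), with the other two bars left standing in their stand and the lower half left where it was.

Things in the scene. Friction and masses are not known exactly. Their poses are not given: they have to be found in the camera images.
- bar_brass: Brass-coloured round test bar, 64 mm long, 45 g, upright in one of the three holes of the wooden stand, its lower end 8 above the worktop, its top 72. Ends alike: heads 12 in diameter and 18 long, their last 3 tapered to 8.4; between them a waist 7.6 thick (z = 22 to 42). Origin: centre of its lower end face; z along the bar, up.
- bar_steel: Bright steel test bar of the same shape, in another hole of the stand (stays there). Origin: centre of its lower end face.
- bar_black: Black test bar of the same shape, in another hole of the stand (stays there). Origin: centre of its lower end face.
- bar_stand: Loose light wooden block 112 (x) x 38 (y) x 24 mm high, 0.45 kg, with three holes in a row along its x axis at x = -40, 0 and +40, each 13.6 in diameter and 16 deep; which bar stands in which hole varies. Origin: centre of its underside; z up.
- mould_base: Lower mould half: pale grey aluminium block 100 (x) x 52 (y) mm on a blue foot plate 136 x 84; loose, 1.6 kg. Origin: centre of its underside; z up. Foot plate top at z = 11, flat parting face (block top) at z = 39. In the middle a round open cavity, 30 in diameter, floor at z = 27. Two dowels stand 14 above the parting face, at x = -33 (thick) and x = +33 (thin).
- socket (a point): Centre of the bottom of the socket: a hole 13.6 mm in diameter and 12 deep in the middle of the cavity floor of the lower half. It lies 15 above the worktop, where the bar's lower end comes to rest; a bar standing in it reaches to 79 above the worktop.
- big_dowel (a point): Centre of the top of the thick steel dowel of the lower half, 53 mm above the worktop: 14 in diameter, straight for 8 above the parting face, then tapering over 6 to half its diameter.
- small_dowel (a point): Centre of the top of the thin steel dowel of the lower half, 53 mm above the worktop: 9 in diameter, same heights and taper.
- mould_top: Upper mould half: pale grey aluminium block 100 (x) x 52 (y) x 44 mm high, about 0.5 kg, right way up on the worktop. Origin: centre of its flat underside; z up. Round holes right through along z: 32 in the middle, 16 at x = -33 (thick dowel), 11 at x = +33 (thin): it closes one way round only, x axis along the lower half's. Closed, its underside is 39 above the worktop, its top 83.
Things that resemble listed ones, but are neither listed nor needed, are in the scene too. What is shaped like the mould_top but turquoise is not meant.

How it is judged:
By the outcome, as a careful person would: the job done as asked, in the order asked, and still so for the second after the job is handed in, while the arm keeps its last pose, push and grip.
It also fails if it takes over 67 s, if anything falls off the work surface, if the arm or the gripper's body presses on something with over 40 N, if the wrist force passes 120 N, or if a joint passes its speed limit or range.

## Working session

There is one attempt and no reset: what is moved stays moved. The work goes in short steps, Python scripts to look and compute and a shell command to move; the robot and the scene stay as the last step left them, time stands still between calls to the robot, and variables do not carry over. Pictures are saved under pics/ and viewed, and the job is handed in when it is done.

```bash
mkdir -p pics; ls
python3 - <<'E'
from rig import sense, grab_frame, job, r
import cv2, numpy as np
print(sense()); print(r.tip_extent)
for n in ["scene","top","wrist"]:
    f=grab_frame(n); cv2.imwrite(f"pics/{n}0.png",f["color"][:,:,::-1])
    print(n,np.round(f["mtx"],1).tolist(),f["distortion"],np.round(f["T"],3).tolist())
E
```

```text
pics
{'clock': 0.0, 'qpos': array([ 1.16159406e+00,  3.53636069e-01,  1.63415870e+00,  8.11700443e-06,
        1.15522681e+00, -2.39927163e-03]), 'qvel': array([ 0.00153314, -0.0002062 ,  0.00039822, -0.00075649,  0.00020797,
       -0.00031293]), 'joint_efforts': array([-6.17397154e-05, -6.05242538e+01, -3.42076313e+01,  7.11045891e-05,
        9.26282723e-03,  9.54760111e-07]), 'eef_pos': array([247.19540046, 573.7640129 , 403.95855115]), 'tcp_rot': array([-3.14016375e+00, -1.08498027e-05,  2.73478637e+00]), 'contact_force': array([-0.52422279,  0.89312463, -0.29343239]), 'wrist_torque': array([-0.0214308 ,  0.01765019,  0.02347104]), 'opening': 1.0010132135441714}
173.4
scene [[367.9, 0.0, 260.4], [0.0, 367.9, 189.1], [0.0, 0.0, 1.0]] [-0.07575167  0.          0.          0.          0.        ] [[-0.424, -0.433, 0.795, -191.419], [-0.906, 0.199, -0.375, 393.601], [0.004, -0.879, -0.476, 492.539], [0.0, 0.0, 0.0, 1.0]]
top [[487.5, 0.0, 251.6], [0.0, 487.5, 199.9], [0.0, 0.0, 1.0]] [-0.18378707  0.          0.          0.          0.        ] [[-0.002, -0.976, 0.217, 228.357], [-1.0, 0.002, 0.002, 52.889], [-0.002, -0.217, -0.976, 1334.396], [0.0, 0.0, 0.0, 1.0]]
wrist [[313.3, 0.0, 255.8], [0.0, 313.3, 195.0], [0.0, 0.0, 1.0]] [-0.06667014  0.          0.          0.          0.        ] [[0.396, 0.879, 0.267, 178.503], [0.918, -0.378, -0.117, 602.583], [-0.002, 0.291, -0.957, 373.215], [0.0, 0.0, 0.0, 1.0]]
```

View pics/scene0.png

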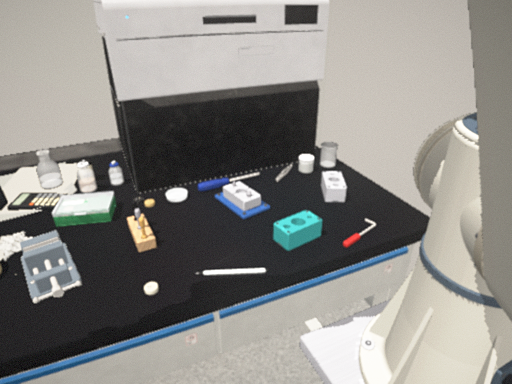

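View pics/top0.png

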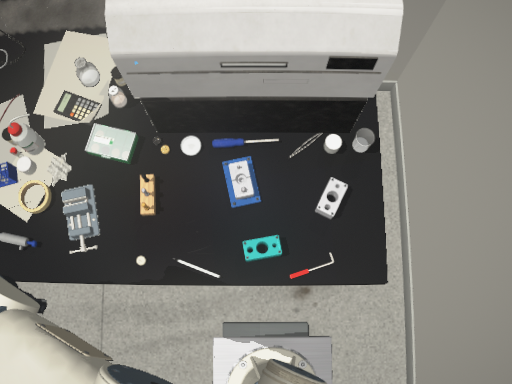

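View pics/wrist0.png

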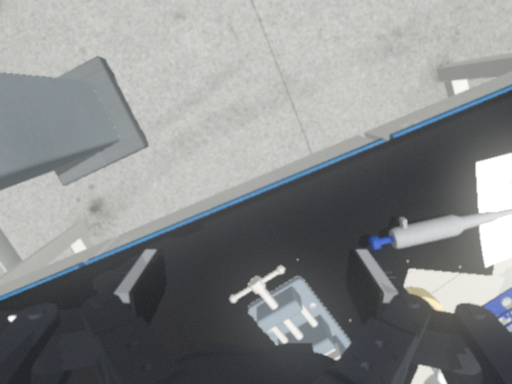

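Scene 512x384: the stand with three bars is at scene (142,230) and top (147,195). The base is at top (241,181). The grey upper half is at top (332,197). The turquoise decoy is at top (262,248). I'll crop these up close.

```bash
cat > h.py <<'E'
from rig import sense, grab_frame, job, r
import cv2, numpy as np
from scipy.spatial.transform import Rotation as R
def ray(f,uv):
    p=cv2.undistortPoints(np.array(uv,float).reshape(-1,1,2),f["mtx"],f["distortion"]).reshape(-1,2)
    d=np.c_[p,np.ones(len(p))]@f["T"][:3,:3].T
    return f["T"][:3,3],d
def onz(f,uv,z):
    o,d=ray(f,uv); return o+d*((z-o[2])/d[:,2])[:,None]
def px(f,P):
    T=np.linalg.inv(f["T"]); return cv2.projectPoints(np.array(P,float).reshape(-1,1,3),cv2.Rodrigues(T[:3,:3])[0],T[:3,3],f["mtx"],f["distortion"])[0].reshape(-1,2)
def crop(f,x0,y0,x1,y1,s,name):
    cv2.imwrite("pics/"+name,cv2.resize(f["color"][y0:y1,x0:x1,::-1],None,fx=s,fy=s,interpolation=cv2.INTER_CUBIC))
E
python3 - <<'E'
from h import *
f=grab_frame("top"); g=grab_frame("scene")
crop(f,130,140,360,270,3.4,"t1.png")
crop(f,125,160,170,230,8,"t2.png")
crop(g,120,190,165,260,8,"s2.png")
for n,u,z in [("stand",(147,195),24),("base",(241,181),39),("top",(332,197),44),("turq",(262,248),44)]: print(n,onz(f,[u],z).round(0))
print(px(g,onz(f,[(147,195)],24)))
E
```

```text
stand [[535. 347.  24.]]
base [[570.  84.  39.]]
top [[ 523. -164.   44.]]
turq [[385.  28.  44.]]
[[141.22562459 228.45667838]]
```

```bash
python3 -c "
import cv2,numpy as np
a=cv2.imread('pics/t2.png');b=cv2.imread('pics/s2.png');cv2.imwrite('pics/c2.png',np.hstack([a,b]))"
```

```text
(no output)
```

View pics/t1.png

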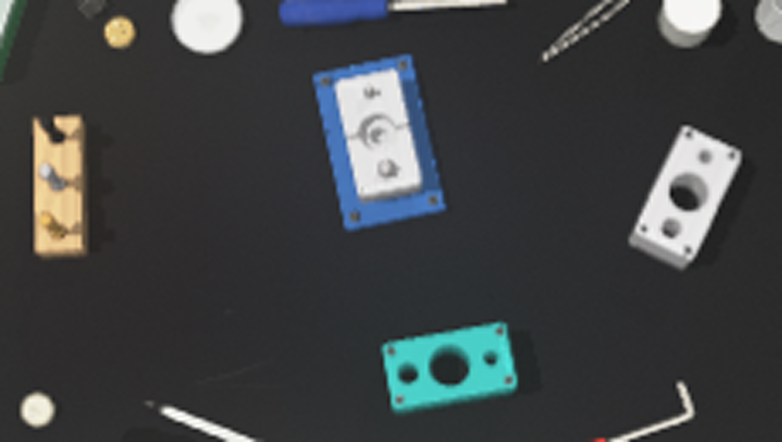

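View pics/c2.png

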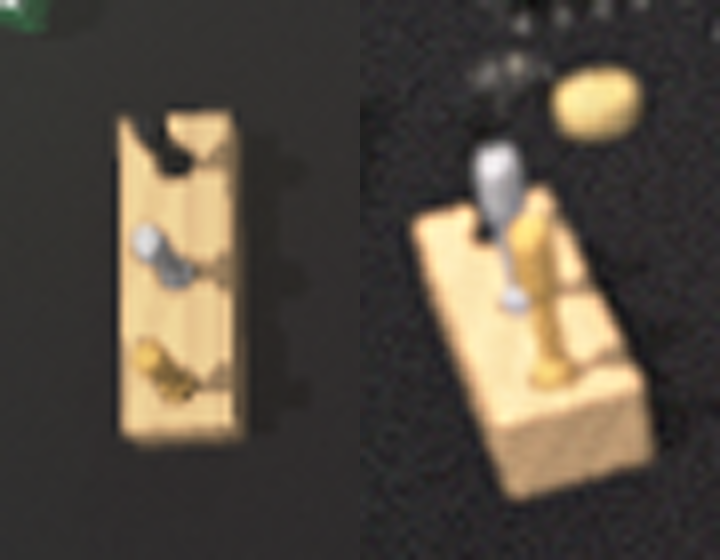

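Which things could be confused (top-view pixels): the brass bar is at (143,204), the nearest hole of the stand. The steel bar is at (143,190), the black bar at about (145,178), and a brass-yellow knob at (165,149) is not a bar. The grey upper half is at (332,197), with its thick hole at the near end; the turquoise one at (262,248) isn't meant. The crop confirms brass is the gold bar at the near end. I'll rotate the wrist to yaw π and move over the stand.

```bash
python3 -m creep '[[0,0,-0.1,0,0,0,0],[0,0,-0.1,0,0,0,0],[0,0,-0.1,0,0,0,0],[0,0,-0.1,0,0,0,0],[0,0,0,-30,-27,5,0],[0,0,0,-30,-27,5,0],[0,0,0,-30,-27,5,0],[0,0,0,-30,-27,5,0],[0,0,0,-30,-27,5,0],[0,0,0,-30,-27,5,0]]' 60
python3 -m creep '[[0,0,0,-30,-27,5,0],[0,0,0,-30,-27,5,0],[0,0,0,-15,-20,0,0],[0,0,0,0,0,0,0]]'
python3 - <<'E'
from h import *
s=sense(); print(s['eef_pos'],s['tcp_rot'],s['contact_force'],s['clock'],s['qpos'])
f=grab_frame("wrist"); crop(f,0,0,512,384,1.5,"w1.png")
Rt=R.from_euler('xyz',s['tcp_rot']).as_matrix()
print(px(f,[s['eef_pos']+Rt@[0,0,155]]), Rt.T@(f['T'][:3,3]-s['eef_pos']))
E
```

```text
clock: 1.08
eef_pos: [429.5, 414.8, 373.2]
tcp_rot: [3.138, -0.001, -3.116]
contact_force: [0.4, 1.6, 0.2]
opening: 1.0
clock: 1.42
eef_pos: [512.6, 334.9, 361.4]
tcp_rot: [3.14, 0.0, -3.12]
contact_force: [-0.4, -1.4, 0.0]
opening: 0.995
[512.64408264 334.93779985 361.42105121] [ 3.14009002e+00  1.61291775e-04 -3.11983612e+00] [-0.43025556 -1.40110261  0.02459801] 1.4167 [ 5.75949748e-01  3.76398135e-01  1.70253150e+00  1.36606343e-03
  1.06173549e+00 -1.01726844e+00]
[[257.26690362 273.50184808]] [74.74574558 -0.58464938 30.81829146]
```

View pics/w1.png

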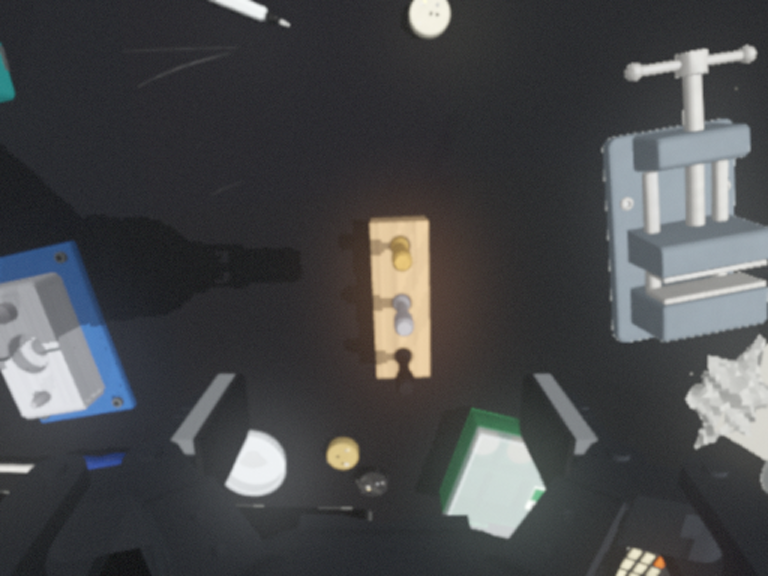

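Wrist view: brass bar at about (402,255) in this 1.5x picture, steel at (403,315) and black at (403,370). Now I'll measure precisely.

Run:
```python
from h import *
f=grab_frame("wrist"); s=sense(); crop(f,235,135,300,265,6,"w2.png")
c=f["color"]; hsv=cv2.cvtColor(c,cv2.COLOR_RGB2HSV)
p=onz(f,[(267.5,174)],72); print(p)
m=((hsv[:,:,0]>8)&(hsv[:,:,0]<28)&(hsv[:,:,1]>60)&(hsv[:,:,2]>90)).astype(np.uint8)*255
m[:120]=0;m[270:]=0
m=cv2.morphologyEx(m,cv2.MORPH_CLOSE,np.ones((9,9)))
cs,_=cv2.findContours(m,cv2.RETR_EXTERNAL,cv2.CHAIN_APPROX_NONE)
k=max(cs,key=cv2.contourArea); rc=cv2.minAreaRect(k); print(rc)
b=onz(f,cv2.boxPoints(rc),24); print(b.round(1), b.mean(0), [np.linalg.norm(b[i]-b[i-1]) for i in range(4)])
```

```text
[[496.69492428 345.52004958  72.        ]]
((266.0332336425781, 198.96437072753906), (108.9697265625, 41.354732513427734), 88.02507019042969)
[[479.5 323.3  24. ]
 [477.2 363.6  24. ]
 [594.8 373.4  24. ]
 [597.4 328.6  24. ]] [537.22115871 347.22461393  24.        ] [np.float64(118.06597497895169), np.float64(40.39220764796922), np.float64(118.02487544442793), np.float64(44.953490728164155)]
```

View pics/w2.png

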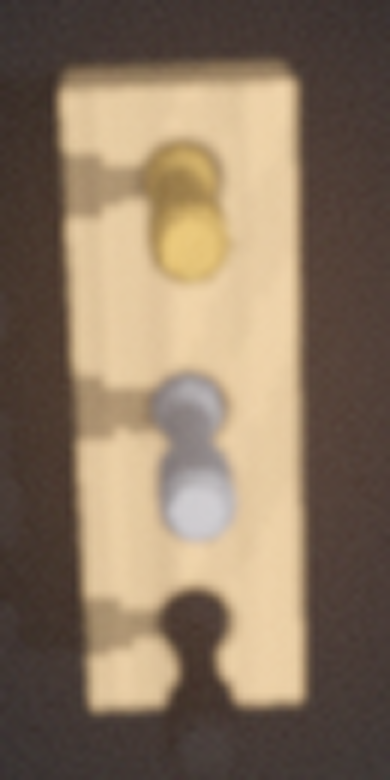

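Run:
```python
from h import *
f=grab_frame("wrist"); s=sense()
q=lambda *a:[(x/6+235-.4,y/6+135-.4) for x,y in a]
t=onz(f,q((191,250),(198,512)),72); b=onz(f,q((183,178),(189,405),(196,620)),24)
print(t.round(1),b.round(1), np.linalg.norm(t[0]-t[1]))
print("top cam",onz(grab_frame("top"),[(143.4,204.2)],72))
e=onz(f,q((60,85),(90,712),(298,78),(304,705)),24);print(e.round(1), np.degrees(np.arctan2(e[1,1]-e[0,1],e[1,0]-e[0,0])))
Rt=R.from_euler('xyz',s['tcp_rot']).as_matrix()
print("to go tool", Rt.T@(np.array([t[0,0],t[0,1],216])-s['eef_pos']), s['eef_pos'])
```

```text
[[497.5 346.2  72. ]
 [537.1 348.5  72. ]] [[496.7 346.5  24. ]
 [536.3 348.7  24. ]
 [576.5 351.3  24. ]] 39.68076683607613
top cam [[498.16543578 344.59961886  72.        ]]
[[481.7 325.9  24. ]
 [595.2 332.7  24. ]
 [479.7 364.7  24. ]
 [593.  371.4  24. ]] 3.4338610535118326
to go tool [ 12.06952115   7.69140103 145.70934965] [509.88488006 338.3120723  361.67506022]
```

```bash
python3 -m creep '[[0,0,-0.04,6,4,20,0],[0,0,0,6,4,25,0],[0,0,0,0,0,25,0],[0,0,0,0,0,15,0],[0,0,0,0,0,0,0],[0,0,0,0,0,0,0]]'
python3 - <<'E'
from h import *
s=sense(); print(s['eef_pos'],s['tcp_rot'])
f=grab_frame("wrist"); crop(f,180,140,340,330,4,"w3.png")
Rt=R.from_euler('xyz',s['tcp_rot']).as_matrix()
print(px(f,[s['eef_pos']+Rt@[0,0,155]]),px(f,[[497.2,346.3,72]]))
E
```

```text
clock: 2.12
eef_pos: [491.1, 355.4, 277.1]
tcp_rot: [3.134, 0.004, -3.064]
contact_force: [0.4, -0.7, 0.3]
opening: 0.999
[491.09741689 355.43751852 277.13073245] [ 3.13400896  0.00355935 -3.06375637]
[[257.19583611 273.65680982]] [[238.52983993 236.71460231]]
```

View pics/w3.png

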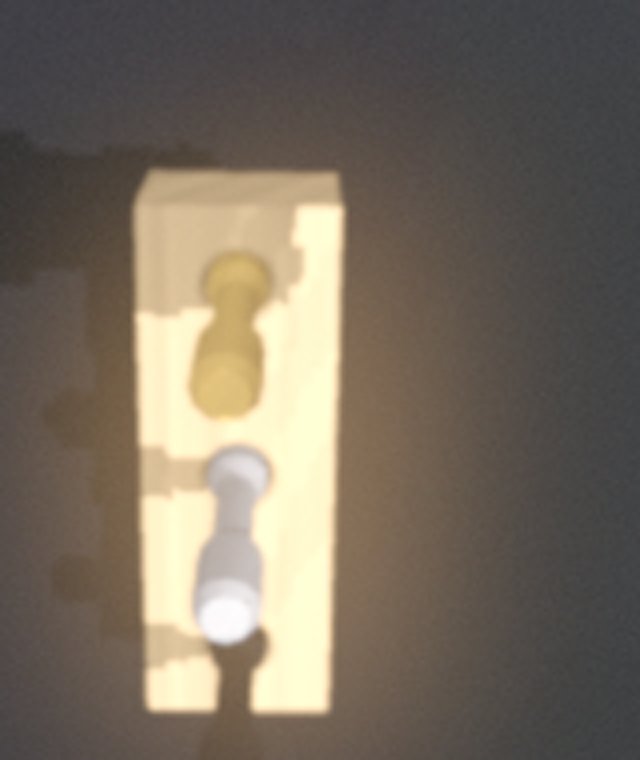

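```bash
cat > go.py <<'E'
from h import *
def togo(target,yaw):
    s=sense(); M=R.from_euler('xyz',s['tcp_rot']); G=R.from_euler('xyz',[np.pi,0,yaw])
    print("rotvec",(M.inv()*G).as_rotvec().round(4),"shift",M.inv().apply(np.array(target)-s['eef_pos']).round(1),"pos",s['eef_pos'].round(1),"F",s['contact_force'].round(1),"open",round(float(s['opening']),3),"t",s['clock'])
E
python3 - <<'E'
from go import *
f=grab_frame("wrist")
print(onz(f,[(236.3,236)],72),onz(f,[(239,209)],24))
togo([497,346,216],np.pi+0.06)
E
```

```text
[[496.87930072 344.89823062  72.        ]] [[496.68743628 344.41148313  24.        ]]
rotvec [0.0082 0.0046 0.0174] shift [ -4.4 -10.1  61.9] pos [491.6 355.2 277.9] F [0.3 0.  0.4] open 1.001 t 2.2167
```

```bash
python3 -m creep '[[0.008,0.005,0.017,-4.5,-10.8,0,0],[0,0,0,0,0,0,0],[0,0,0,0,0,0,0]]'
python3 - <<'E'
from go import *
togo([497,345.2,216],np.pi+0.06)
E
```

```text
clock: 2.47
eef_pos: [497.9, 345.1, 281.2]
tcp_rot: [3.14, 0.003, -3.082]
contact_force: [0.4, -0.4, -0.2]
opening: 1.001
rotvec [ 0.0017  0.0032 -0.0002] shift [ 1.1  0.1 65.2] pos [497.9 345.1 281.2] F [ 0.4 -0.4 -0.2] open 1.001 t 2.4667
```

```bash
python3 -m creep '[[0.001,0.003,0,1,0,20,0],[0,0,0,0,0,20,0],[0,0,0,0,0,15,0],[0,0,0,0,0,5,0],[0,0,0,0,0,0,0],[0,0,0,0,0,0,0]]'
python3 - <<'E'
from go import *
togo([497,345.2,216],np.pi+0.06)
f=grab_frame("wrist"); crop(f,130,140,390,384,3,"w4.png")
E
```

```text
clock: 2.97
eef_pos: [500.5, 344.8, 224.9]
tcp_rot: [3.136, 0.009, -3.086]
contact_force: [0.3, 0.1, 0.2]
opening: 1.001
rotvec [ 0.0058  0.0087 -0.004 ] shift [3.5 0.5 8.9] pos [500.5 344.8 224.9] F [0.3 0.1 0.2] open 1.001 t 2.9667
```

View pics/w4.png

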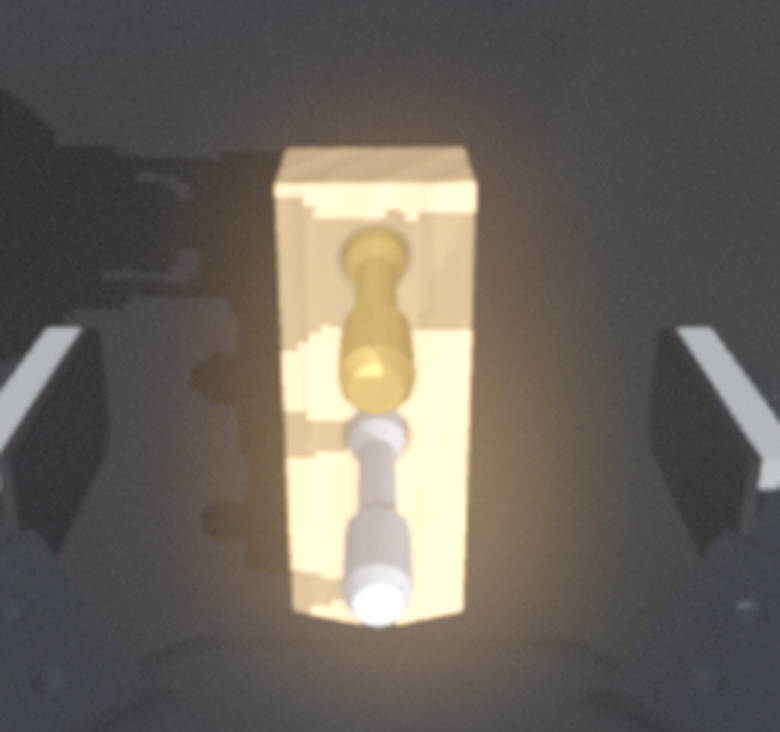

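The bar is centred between the jaws: bar at 378, jaw midpoint at 380 in the 3x crop. I'll go down the rest of the way and close.

```bash
python3 -m creep '[[0.006,0.009,-0.004,3.5,0.3,9,0],[0,0,0,0,0,0,0],[0,0,0,0,0,0,0.5],[0,0,0,0,0,0,0.7],[0,0,0,0,0,0,0.85]]' 40
python3 - <<'E'
from go import *
togo([497,345.2,216],np.pi+0.06)
E
```

```text
clock: 3.43
eef_pos: [497.7, 345.7, 218.3]
tcp_rot: [3.14, 0.003, -3.081]
contact_force: [-0.3, -1.0, -0.1]
opening: 0.606
rotvec [0.0016 0.0028 0.0004] shift [ 0.7 -0.4  2.3] pos [497.7 345.7 218.3] F [-0.3 -1.  -0.1] open 0.606 t 3.4333
```

```bash
python3 -m creep '[[0.001,0.002,0,0.5,-0.4,1.5,0.8],[0,0,0,0,0,0,1],[0,0,0,0,0,0,1],[0,0,0,0,0,0,1],[0,0,0,0,0,0,1],[0,0,0,0,0,0,1]]' 40
python3 - <<'E'
from go import *
togo([497,345.2,216],np.pi+0.06)
f=grab_frame("wrist"); crop(f,130,140,390,384,3,"w5.png")
E
```

```text
clock: 3.93
eef_pos: [497.3, 345.3, 217.3]
tcp_rot: [3.141, 0.001, -3.081]
contact_force: [-0.1, -0.3, -0.3]
opening: 0.118
rotvec [0.0009 0.0014 0.0005] shift [ 0.4 -0.1  1.2] pos [497.3 345.3 217.3] F [-0.1 -0.3 -0.3] open 0.118 t 3.9333
```

View pics/w5.png

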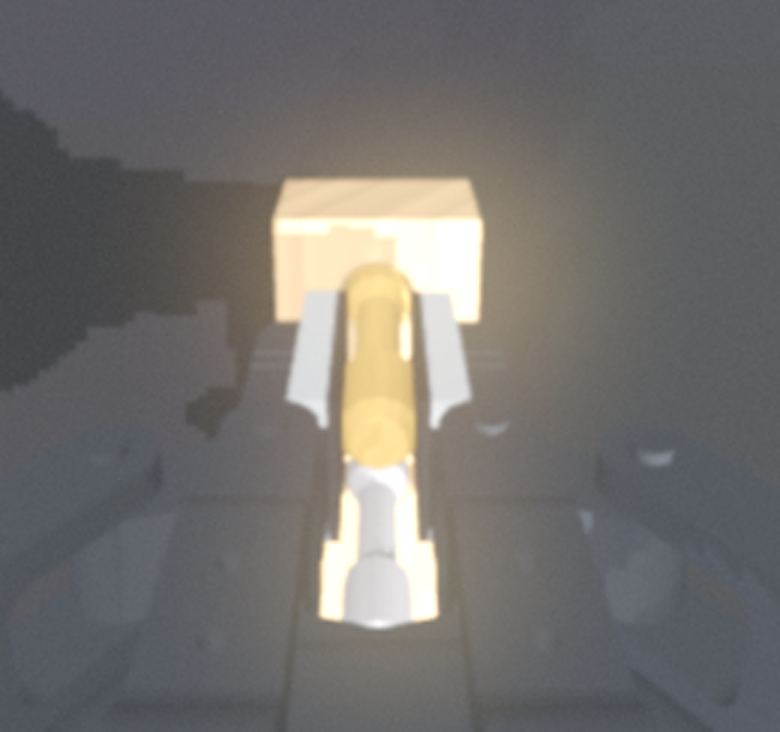

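Opening is 0.118 (about 10 mm), with the bar between the pads. I'll let it settle and lift slowly.

```bash
python3 -m creep '[[0,0,0,0,0,0,1],[0,0,0,0,0,0,1],[0,0,0,0,0,-5,1],[0,0,0,0,0,-10,1],[0,0,0,0,0,-15,1],[0,0,0,0,0,-15,1],[0,0,0,0,0,-20,1],[0,0,0,0,0,-20,1],[0,0,0,0,0,-10,1],[0,0,0,0,0,0,1]]' 40
python3 - <<'E'
from go import *
togo([497,345.2,330],np.pi+0.2)
f=grab_frame("wrist"); crop(f,130,140,390,384,3,"w6.png")
g=grab_frame("top");
E
```

```text
clock: 4.82
eef_pos: [496.9, 345.0, 319.8]
tcp_rot: [3.141, 0.0, -3.081]
contact_force: [0.4, -0.2, -1.0]
opening: 0.119
rotvec [ 0.0004  0.0004 -0.1396] shift [ -0.1   0.2 -10.2] pos [496.9 345.  319.8] F [ 0.4 -0.2 -1. ] open 0.119 t 4.8167
```

View pics/w6.png

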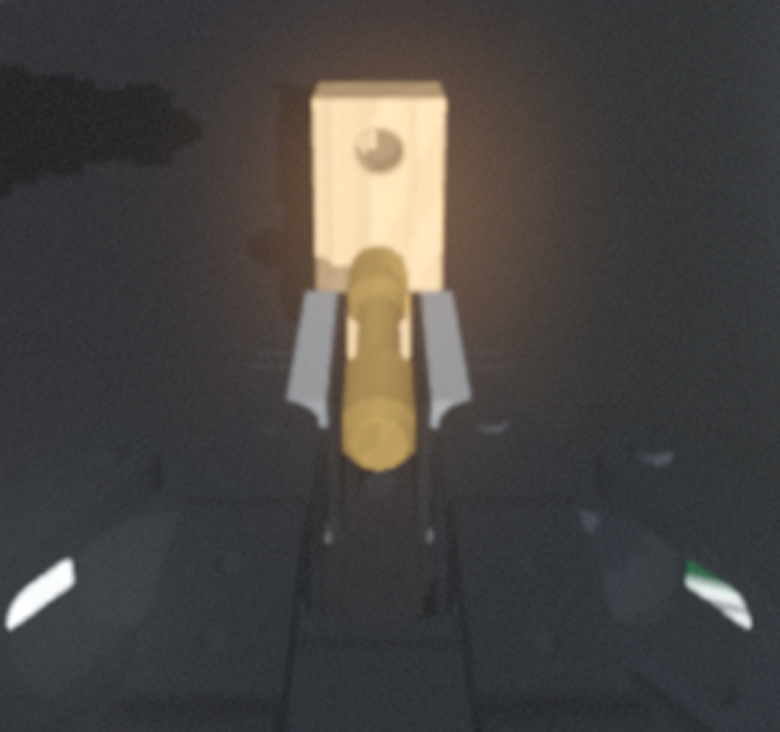

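Brass bar held upright, hole empty. I'll carry it to near the lower half for a close look.

```bash
python3 -m creep '[[0,0,0,-8,-15,-1,1],[0,0,0,-11,-28,-1,1],[0,0,0,-11,-30,-1,1],[0,0,0,-11,-30,-1,1],[0,0,0,-11,-30,-1,1],[0,0,0,-11,-30,-1,1],[0,0,0,-11,-30,-1,1],[0,0,0,-11,-28,-1,1],[0,0,0,-8,-25,-1,1],[0,0,0,0,-10,0,1]]'
python3 -m creep '[[0,0,-0.07,0,0,0,1],[0,0,-0.07,0,0,0,1],[0,0,0,0,0,0,1],[0,0,0,0,0,0,1]]'
python3 - <<'E'
from go import *
togo([570,84,330],np.pi+0.2)
f=grab_frame("wrist"); crop(f,0,0,512,384,1.5,"w7.png")
E
```

```text
clock: 5.75
eef_pos: [604.7, 85.8, 312.5]
tcp_rot: [-3.137, -0.02, -3.074]
contact_force: [0.6, 0.5, -0.9]
opening: 0.12
clock: 6.08
eef_pos: [603.0, 82.3, 306.9]
tcp_rot: [-3.14, -0.029, -2.936]
contact_force: [0.1, 0.0, -0.4]
opening: 0.125
rotvec [-0.0012 -0.0289  0.0056] shift [ 32.6   8.4 -22.2] pos [603.   82.3 306.9] F [ 0.1  0.  -0.4] open 0.125 t 6.0833
```

View pics/w7.png

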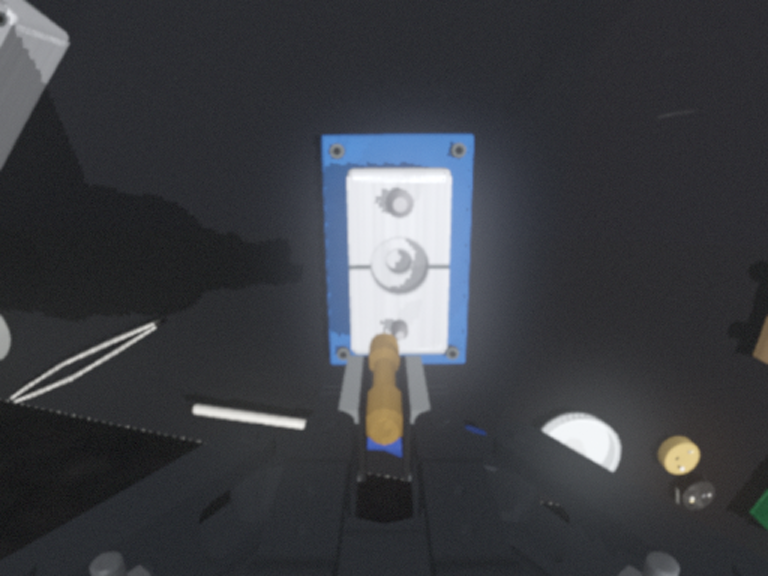

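The lower half is in full view: thick dowel (400,203), cavity (398,263), thin dowel (397,330). I'll correct the tilt and measure up close.

Run:
```python
from go import *
f=grab_frame("wrist"); crop(f,205,80,325,250,4.6,"w8.png")
hsv=cv2.cvtColor(f["color"],cv2.COLOR_RGB2HSV)
m=((hsv[:,:,0]>100)&(hsv[:,:,0]<125)&(hsv[:,:,1]>120)&(hsv[:,:,2]>60)).astype(np.uint8)*255
m[245:]=0; m=cv2.morphologyEx(m,cv2.MORPH_CLOSE,np.ones((5,5)))
cs,_=cv2.findContours(m,cv2.RETR_EXTERNAL,cv2.CHAIN_APPROX_NONE)
k=max(cs,key=cv2.contourArea); a=cv2.approxPolyDP(k,8,True).reshape(-1,2); print(a.tolist()); p=onz(f,a,11); print(p.round(1).tolist(),p.mean(0))
e=lambda i,j:np.degrees(np.arctan2(*(p[j]-p[i])[1::-1]))
print([(round(float(np.linalg.norm(p[i]-p[i-1])),1),round(float(e(i-1,i)),2)) for i in range(len(p))])
print(px(f,[[570,84,15]]))
```

```text
[[214, 90], [219, 164], [232, 111], [301, 113], [309, 193], [316, 91]]
[[520.2, 29.3, 11.0], [579.6, 44.2, 11.0], [533.7, 46.9, 11.0], [523.5, 103.2, 11.0], [588.8, 126.5, 11.0], [503.8, 111.1, 11.0]] [541.60246078  76.84904204  11.        ]
[(83.4, -78.67), (61.2, 14.05), (46.0, 176.64), (57.2, 100.25), (69.3, 19.69), (86.4, -169.67)]
[[266.67117788 163.31872716]]
```

View pics/w8.png

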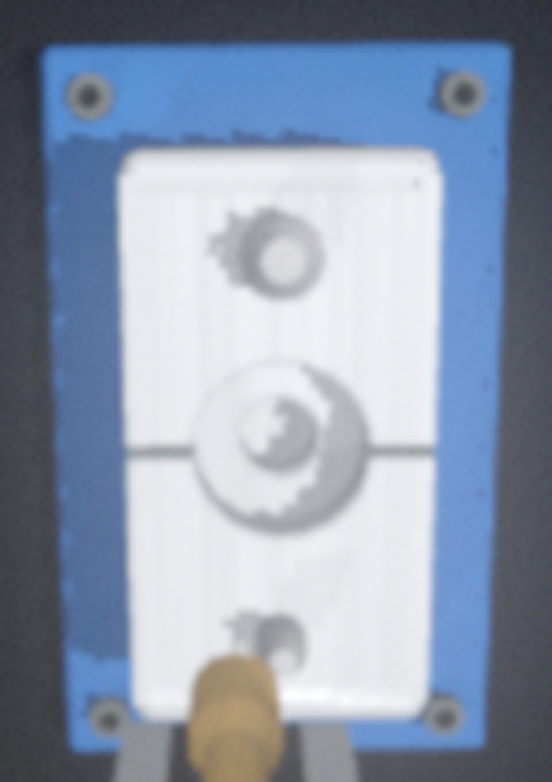

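Run:
```python
from go import *
f=grab_frame("wrist")
q=lambda *a:[(x/4.6+205-.4,y/4.6+80-.4) for x,y in a]
c=onz(f,q((43,45),(512,45),(490,750),(70,752)),11); print(c.round(1).tolist(),c.mean(0).round(1))
print("sides",[np.linalg.norm(c[i]-c[i-1]).round(1) for i in range(4)])
n=(c[2]+c[3]-c[0]-c[1]); print("yaw",np.arctan2(n[1],n[0]))
cav=onz(f,q((281,447)),39)[0]; soc=onz(f,q((277.5,433)),27)[0]
D=onz(f,q((284,257),(287,658)),53); d=D[1]-D[0]
print("cav",cav,"soc",soc,"dow",D.round(1).tolist(),np.linalg.norm(d),np.arctan2(d[1],d[0]),D.mean(0))
print("bar tip px", px(f,[sense()['eef_pos']+R.from_euler('xyz',sense()['tcp_rot']).apply([0,0,209])]))
t=grab_frame("top"); crop(t,210,140,275,220,8,"t3.png")
print(px(t,[cav,D[0],D[1]]))
togo([cav[0],cav[1],330],np.pi+0.2)
```

```text
[[520.1, 29.3, 11.0], [502.9, 110.8, 11.0], [634.9, 140.6, 11.0], [652.7, 57.9, 11.0]] [577.6  84.6  11. ]
sides [np.float64(135.6), np.float64(83.4), np.float64(135.3), np.float64(84.6)]
yaw 0.21712363040453506
cav [577.11975416  84.07510282  39.        ] soc [577.17615246  83.80441689  27.        ] dow [[544.9, 77.1, 53.0], [609.1, 91.6, 53.0]] 65.7971395617709 0.22235990336502964 [576.99291553  84.3927814   53.        ]
bar tip px [[256.76846788 227.95429033]]
[[241.11335959 178.47421629]
 [243.51580755 188.61790145]
 [238.27144343 165.88214258]]
rotvec [-0.0013 -0.0274  0.0067] shift [ 26.    6.8 -21.6] pos [603.4  82.6 307.8] F [-0.1 -0.3 -1.1] open 0.119 t 6.2833
```

View pics/t3.png

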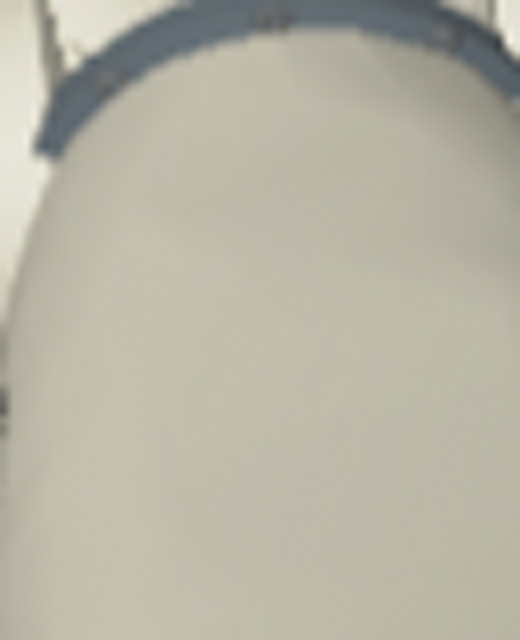

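Measurements agree (plate 135.5x84, dowel spacing 65.8, yaw 0.219). The socket is at (577.1, 84.0). I'll align above it.

```bash
python3 -m creep '[[-0.001,-0.027,-0.012,13,3.5,5,1],[0,0,0,13,3.5,5,1],[0,0,0,0,0,0,1],[0,0,0,0,0,0,1]]'
python3 - <<'E'
from go import *
togo([577.1,84,290],np.pi+0.219)
E
```

```text
clock: 6.62
eef_pos: [576.2, 85.5, 298.5]
tcp_rot: [-3.141, 0.003, -2.924]
contact_force: [0.8, -0.1, -0.1]
opening: 0.124
rotvec [-0.0001  0.003  -0.0013] shift [-0.6 -1.7  8.5] pos [576.2  85.5 298.5] F [ 0.8 -0.1 -0.1] open 0.124 t 6.6167
```

```bash
python3 -m creep '[[0,0.003,-0.001,-0.6,-1.6,15,1],[0,0,0,0,0,15,1],[0,0,0,0,0,6,1],[0,0,0,0,0,0,1],[0,0,0,0,0,0,1]]'
python3 - <<'E'
from go import *
togo([577.1,84,240],np.pi+0.219)
f=grab_frame("wrist"); crop(f,160,100,360,330,3.4,"w9.png")
print(px(f,[[577.1,84,27]]),px(f,[sense()['eef_pos']+R.from_euler('xyz',sense()['tcp_rot']).apply([0,0,209])]))
g=grab_frame("scene"); crop(g,200,160,290,230,6,"s9.png")
E
```

```text
clock: 7.03
eef_pos: [580.8, 85.2, 264.1]
tcp_rot: [-3.141, 0.005, -2.924]
contact_force: [0.2, -0.1, -0.5]
opening: 0.123
rotvec [-0.0007  0.0054 -0.001 ] shift [ 4.  -0.3 24.1] pos [580.8  85.2 264.1] F [ 0.2 -0.1 -0.5] open 0.123 t 7.0333
[[256.45985248 204.64413931]] [[256.731415   227.52903772]]
```

View pics/w9.png

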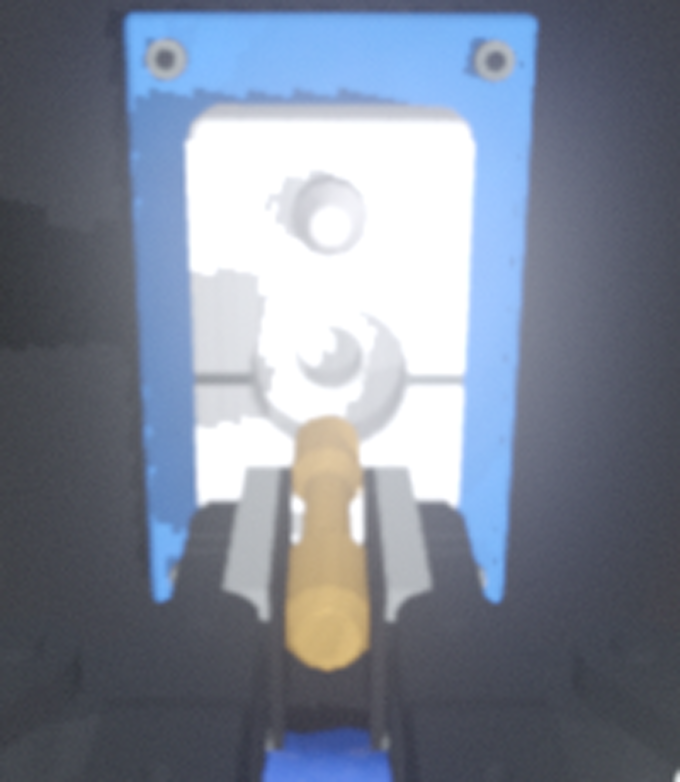

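View pics/s9.png

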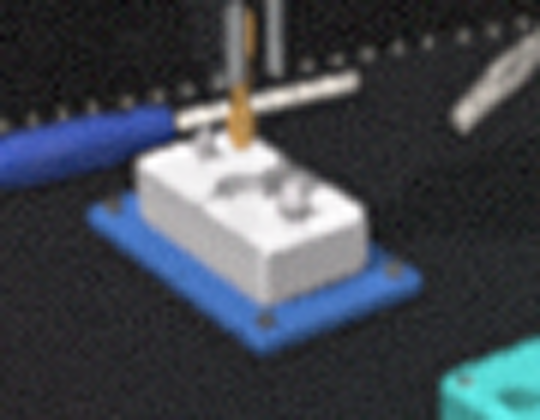

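Prediction matches the view: socket at (257,204.7) against a predicted (256.5,204.6). The fast downward motion drifts in x, so I'll correct and descend in short steps.

```bash
python3 -m creep '[[-0.001,0.005,-0.001,4,-0.3,5,1],[0,0,0,0,0,0,1],[0,0,0,0,0,0,1]]'
python3 - <<'E'
from go import *
togo([577.1,84,240],np.pi+0.219)
E
```

```text
clock: 7.38
eef_pos: [577.4, 83.9, 260.6]
tcp_rot: [3.141, 0.003, -2.923]
contact_force: [-0.2, 0.9, -0.7]
opening: 0.122
rotvec [0.0002 0.0029 0.0001] shift [ 0.3  0.1 20.6] pos [577.4  83.9 260.6] F [-0.2  0.9 -0.7] open 0.122 t 7.3833
```

```bash
python3 -m creep '[[0,0.003,0,0.6,0,5,1],[0,0.001,0,0.4,0,5,1],[0,0.001,0,0.4,0,5,1],[0,0,0,0.2,0,2,1],[0,0,0,0,0,0,1],[0,0,0,0,0,0,1]]'
python3 - <<'E'
from go import *
togo([577.1,84,236],np.pi+0.219)
E
```

```text
clock: 7.88
eef_pos: [575.5, 83.5, 241.9]
tcp_rot: [3.141, -0.003, -2.923]
contact_force: [0.2, -0.1, -1.1]
opening: 0.121
rotvec [ 0.0002 -0.0026 -0.0001] shift [-1.7  0.1  5.9] pos [575.5  83.5 241.9] F [ 0.2 -0.1 -1.1] open 0.121 t 7.8833
```

```bash
python3 -m creep '[[0,-0.003,0,-1.7,0.1,2,1],[0,0,0,0,0,0,1],[0,0,0,0,0,0,1]]'
python3 - <<'E'
from go import *
togo([577.1,84,236],np.pi+0.219)
f=grab_frame("wrist"); crop(f,160,100,360,330,3.4,"w10.png")
E
```

```text
clock: 8.13
eef_pos: [577.4, 84.0, 239.7]
tcp_rot: [3.141, 0.001, -2.923]
contact_force: [-0.2, -0.7, -1.7]
opening: 0.121
rotvec [ 0.0002  0.0007 -0.0002] shift [0.3 0.1 3.7] pos [577.4  84.  239.7] F [-0.2 -0.7 -1.7] open 0.121 t 8.1333
```

View pics/w10.png

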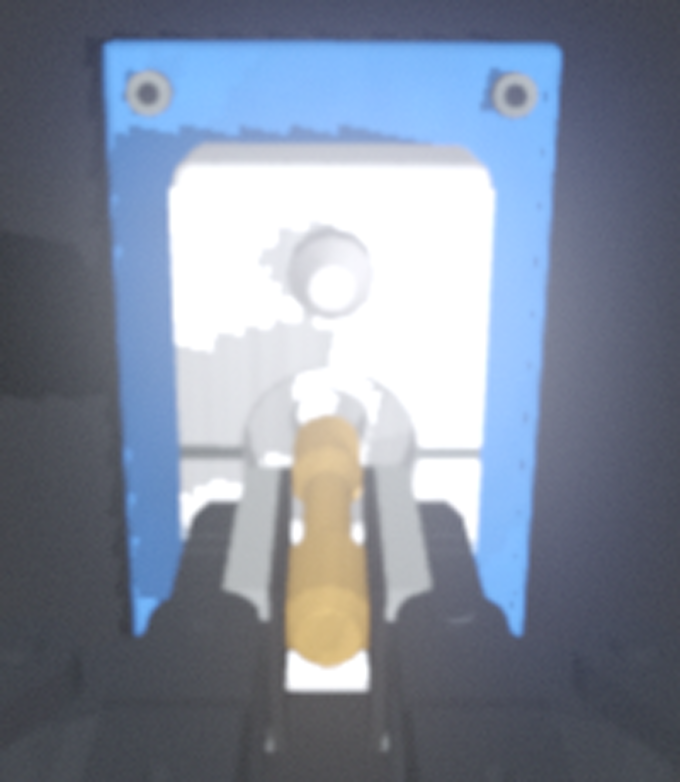

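Aligned: bar at 328, cavity centre at 330. I'll enter the socket slowly and watch the force.

```bash
python3 -m creep '[[0,0.001,0,0.3,0,2.5,1],[0,0,0,0,0,2.5,1],[0,0,0,0,0,1.5,1],[0,0,0,0,0,0,1],[0,0,0,0,0,0,1]]'
python3 - <<'E'
from go import *
togo([577.1,84,224],np.pi+0.219)
E
```

```text
clock: 8.6
eef_pos: [577.2, 84.0, 232.8]
tcp_rot: [3.141, 0.0, -2.923]
contact_force: [-0.7, 0.3, -0.9]
opening: 0.124
rotvec [ 0.0001  0.0003 -0.0001] shift [0.1 0.  8.8] pos [577.2  84.  232.8] F [-0.7  0.3 -0.9] open 0.124 t 8.6
```

Entered the socket (bar tip about 3 mm below the mouth) with no force. I'll keep going.

```bash
python3 -m creep '[[0,0,0,0.1,0,2.5,1],[0,0,0,0,0,2.5,1],[0,0,0,0,0,1,1],[0,0,0,0,0,0,1],[0,0,0,0,0,0,1]]'
python3 - <<'E'
from go import *
togo([577.1,84,224],np.pi+0.219)
E
```

```text
clock: 9.02
eef_pos: [577.0, 84.0, 226.1]
tcp_rot: [3.141, 0.0, -2.923]
contact_force: [-0.2, 0.7, -0.6]
opening: 0.123
rotvec [ 0.0002  0.0001 -0.0001] shift [-0.1  0.   2.1] pos [577.   84.  226.1] F [-0.2  0.7 -0.6] open 0.123 t 9.0167
```

```bash
python3 -m creep '[[0,0,0,0,0,1,1],[0,0,0,0,0,1,1],[0,0,0,0,0,0,1],[0,0,0,0,0,0,1]]'
python3 -m creep '[[0,0,0,0,0,1,1],[0,0,0,0,0,0,1],[0,0,0,0,0,0,1]]'
```

```text
clock: 9.35
eef_pos: [577.2, 84.0, 224.2]
tcp_rot: [3.141, 0.001, -2.923]
contact_force: [-0.6, 0.2, -0.5]
opening: 0.121
clock: 9.6
eef_pos: [577.6, 84.1, 224.3]
tcp_rot: [3.141, 0.002, -2.923]
contact_force: [-1.4, -0.3, -0.5]
opening: 0.116
```

```bash
python3 -m creep '[[0,0,0,0.3,0,1.5,1],[0,0,0,0,0,0,1],[0,0,0,0,0,0,1]]'
```

```text
clock: 9.85
eef_pos: [577.7, 84.1, 224.2]
tcp_rot: [3.142, 0.003, -2.923]
contact_force: [-1.2, -1.0, 0.8]
opening: 0.121
```

It stopped at 224.2 against the expected 224, so it's on the bottom. I'll release and rise.

```bash
python3 -m creep '[[0,0,0,0,0,0,0.85],[0,0,0,0,0,0,0.7],[0,0,0,0,0,0,0.5],[0,0,0,0,0,0,0.3],[0,0,0,0,0,0,0.2],[0,0,0,0,0,0,0.2]]'
python3 - <<'E'
from go import *
togo([577.1,84,330],np.pi+0.219)
f=grab_frame("wrist"); crop(f,160,100,360,330,3.4,"w11.png")
E
```

```text
clock: 10.35
eef_pos: [577.9, 84.1, 223.4]
tcp_rot: [-3.142, 0.004, -2.923]
contact_force: [-0.7, 0.3, -0.6]
opening: 0.801
rotvec [-0.      0.0039 -0.0002] shift [ 4.000e-01  1.000e-01 -1.066e+02] pos [577.9  84.1 223.4] F [-0.7  0.3 -0.6] open 0.801 t 10.35
```

View pics/w11.png

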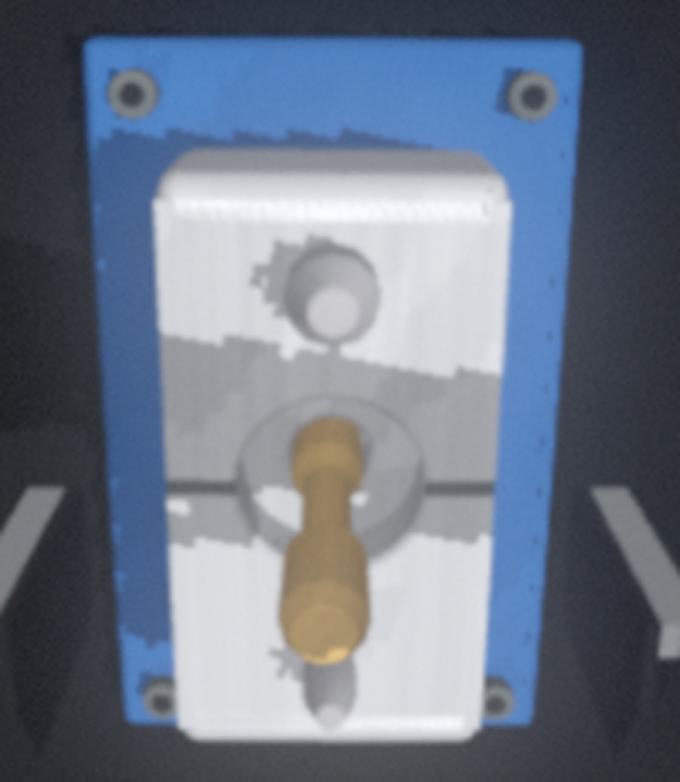

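Run:
```python
from go import *
f=grab_frame("wrist")
Rm=f['T']
for z,rr in [(79,4.2),(76,6),(33,6),(27,6.8),(27,6),(15,6.8)]:
    u=np.array([np.cos(.219),np.sin(.219),0])
    P=[np.array([577.1,84,z])-u*rr,np.array([577.1,84,z]),np.array([577.1,84,z])+u*rr]
    print(z,rr,((px(f,P)-[160,100]+.4)*3.4).round(0).tolist())
```

```text
79 4.2 [[332.0, 598.0], [332.0, 628.0], [332.0, 657.0]]
76 6 [[332.0, 573.0], [332.0, 615.0], [332.0, 655.0]]
33 6 [[331.0, 436.0], [331.0, 469.0], [331.0, 503.0]]
27 6.8 [[331.0, 417.0], [331.0, 454.0], [331.0, 491.0]]
27 6 [[331.0, 421.0], [331.0, 454.0], [331.0, 487.0]]
15 6.8 [[331.0, 391.0], [331.0, 427.0], [331.0, 462.0]]
```

The bar top is where a fully seated bar (79 mm) should appear: predicted far edge 657, seen about 660. So it's seated with a slight lean inside the play. I'll go up and over to the upper half.

```bash
python3 -m creep '[[0,0,0,0,0,-8,0],[0,0,0,0,0,-15,0],[0,0,0,0,0,-25,0],[0,0,0,0,0,-25,0],[0,0,0.11,0,0,-20,0],[0,0,0.11,0,0,-5,0],[0,0,0.11,0,0,0,0],[0,0,0.11,0,0,0,0],[0,0,0.11,0,0,0,0],[0,0,0.1,0,0,0,0]]'
python3 -m creep '[[0,0,0,-5,-15,0,0],[0,0,0,-8,-28,0,0],[0,0,0,-8,-30,0,0],[0,0,0,-8,-30,0,0],[0,0,0,-8,-30,0,0],[0,0,0,-8,-30,0,0],[0,0,0,-8,-28,0,0],[0,0,0,-5,-15,0,0],[0,0,0,0,0,0,0],[0,0,0,0,0,0,0]]'
python3 - <<'E'
from go import *
togo([523,-164,330],np.pi-0.435)
f=grab_frame("wrist"); crop(f,0,0,512,384,1.5,"w12.png")
E
```

```text
clock: 11.28
eef_pos: [577.3, 84.0, 332.3]
tcp_rot: [3.138, 0.005, 2.685]
contact_force: [-0.7, 0.5, -0.9]
opening: 1.0
clock: 12.12
eef_pos: [535.4, -133.9, 338.8]
tcp_rot: [3.134, 0.013, 2.679]
contact_force: [-0.3, -0.0, 0.4]
opening: 1.004
rotvec [ 0.0075  0.0129 -0.0271] shift [ -2.2 -32.6   8.6] pos [ 535.4 -133.9  338.8] F [-0.3 -0.   0.4] open 1.004 t 12.1167
```

View pics/w12.png

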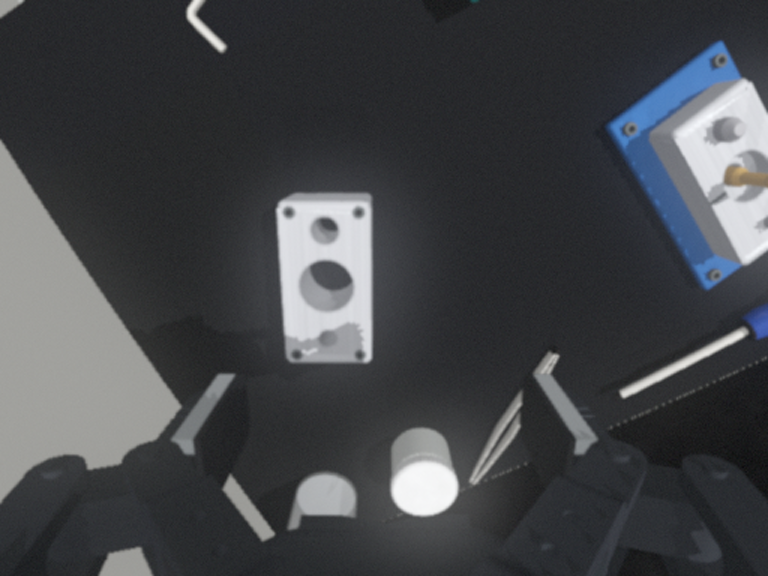

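The upper half is in view: thick hole (324,230), centre (327,285), thin hole (328,338), plus a white jar nearby at (424,470).

Run:
```python
from go import *
f=grab_frame("wrist"); crop(f,175,120,260,250,5,"w13.png")
print(onz(f,[(282,325)],45))
```

```text
[[ 682.21675021 -174.93779634   45.        ]]
```

View pics/w13.png

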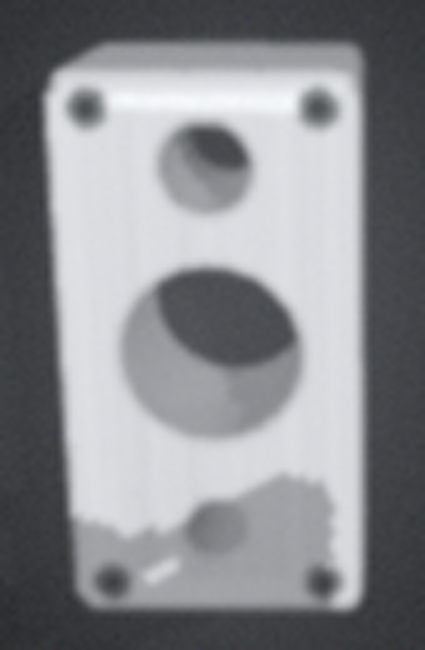

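Run:
```python
from go import *
f=grab_frame("wrist")
q=lambda *a:[(x/5+175-.4,y/5+120-.4) for x,y in a]
P=onz(f,q((205,168),(211,352),(217,527)),44); d=P[2]-P[0]
print(P.round(1).tolist(),np.linalg.norm(d),np.arctan2(d[1],d[0]),(P[0]+P[2])/2)
S=onz(f,q((87,108),(318,107),(323,582),(112,582)),44);n=S[2]+S[3]-S[0]-S[1]
print(S.round(1).tolist(),S.mean(0),np.arctan2(n[1],n[0]))
C=onz(f,q((48,80),(362,75),(362,608),(76,608)),44); print(C.mean(0),[np.linalg.norm(C[i]-C[i-1]).round(1) for i in range(4)])
togo([P[1][0],P[1][1],240],np.pi+np.arctan2(d[1],d[0]))
```

```text
[[496.6, -150.0, 44.0], [525.7, -164.6, 44.0], [555.4, -179.5, 44.0]] 65.74770347370112 -0.46582312216776095 [ 525.9817246  -164.75335439   44.        ]
[[478.8, -162.9, 44.0], [496.0, -128.2, 44.0], [573.7, -167.3, 44.0], [556.4, -202.1, 44.0]] [ 526.22287177 -165.11123917   44.        ] -0.467682609778452
[ 526.4931257  -164.89851234   44.        ] [np.float64(97.0), np.float64(52.4), np.float64(97.6), np.float64(53.0)]
rotvec [0.0077 0.0127 0.0061] shift [ -3.9 -34.   98.4] pos [ 535.8 -132.5  338.6] F [-0.1  0.8  0.2] open 0.997 t 12.2667
```

```bash
python3 -m creep '[[0.008,0.013,0.006,-2,-17,10,0],[0,0,0,-2,-17,20,0],[0,0,0,0,0,25,0],[0,0,0,0,0,20,0],[0,0,0,0,0,0,0],[0,0,0,0,0,0,0]]'
python3 - <<'E'
from go import *
togo([526.1,-164.9,182],np.pi-.467)
E
```

```text
clock: 12.77
eef_pos: [527.0, -159.2, 263.1]
tcp_rot: [3.14, 0.003, 2.685]
contact_force: [-0.6, 0.5, 0.2]
opening: 0.997
rotvec [0.0014 0.003  0.0101] shift [-1.4 -5.6 81.1] pos [ 527.  -159.2  263.1] F [-0.6  0.5  0.2] open 0.997 t 12.7667
```

```bash
python3 -m creep '[[0.001,0.003,0.01,-1.4,-5.6,10,0],[0,0,0,0,0,20,0],[0,0,0,0,0,15,0],[0,0,0,0,0,5,0],[0,0,0,0,0,0,0],[0,0,0,0,0,0,0]]'
python3 - <<'E'
from go import *
togo([526.1,-164.9,182],np.pi-.467)
f=grab_frame("wrist"); crop(f,100,100,412,384,2.4,"w14.png")
E
```

```text
clock: 13.27
eef_pos: [529.1, -163.8, 215.6]
tcp_rot: [3.14, 0.007, 2.677]
contact_force: [-1.1, 0.8, -0.0]
opening: 0.998
rotvec [0.0015 0.0067 0.0023] shift [ 2.4 -2.4 33.6] pos [ 529.1 -163.8  215.6] F [-1.1  0.8 -0. ] open 0.998 t 13.2667
```

View pics/w14.png

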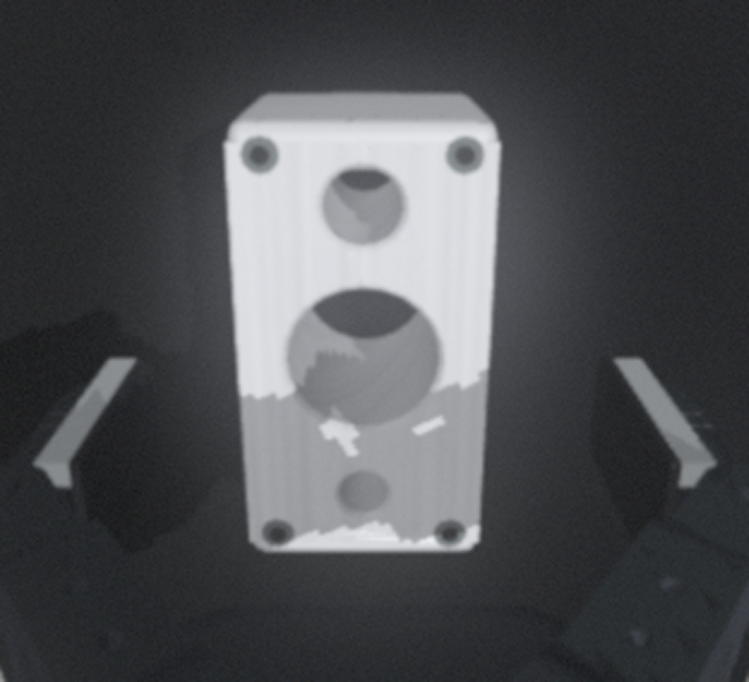

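The block is centred within 2 mm, consistent with the computed -2.4 mm. I'll go down and grip.

```bash
python3 -m creep '[[0.001,0.007,0.002,2.4,-2.4,10,0],[0,0,0,0,0,12,0],[0,0,0,0,0,8,0],[0,0,0,0,0,0,0],[0,0,0,0,0,0,0]]'
python3 - <<'E'
from go import *
togo([526.1,-164.9,182],np.pi-.467)
E
```

```text
clock: 13.73
eef_pos: [526.7, -165.4, 185.2]
tcp_rot: [3.14, 0.003, 2.675]
contact_force: [0.4, 0.0, 0.6]
opening: 0.999
rotvec [ 0.0011  0.0033 -0.0001] shift [0.7 0.2 3.2] pos [ 526.7 -165.4  185.2] F [0.4 0.  0.6] open 0.999 t 13.7333
```

```bash
python3 -m creep '[[0.001,0.003,0,0.7,0.2,2,0],[0,0,0,0,0,0,0.2],[0,0,0,0,0,0,0.4],[0,0,0,0,0,0,1],[0,0,0,0,0,0,1],[0,0,0,0,0,0,1],[0,0,0,0,0,0,1],[0,0,0,0,0,0,1]]' 100
python3 - <<'E'
from go import *
togo([526.1,-164.9,182],np.pi-.467)
f=grab_frame("wrist"); crop(f,100,100,412,384,2.4,"w15.png")
E
```

```text
clock: 14.4
eef_pos: [526.1, -164.8, 183.2]
tcp_rot: [3.141, -0.0, 2.674]
contact_force: [0.2, -0.3, -0.6]
opening: 0.59
rotvec [ 0.0001 -0.0001 -0.0002] shift [-0.  -0.1  1.2] pos [ 526.1 -164.8  183.2] F [ 0.2 -0.3 -0.6] open 0.59 t 14.4
```

View pics/w15.png

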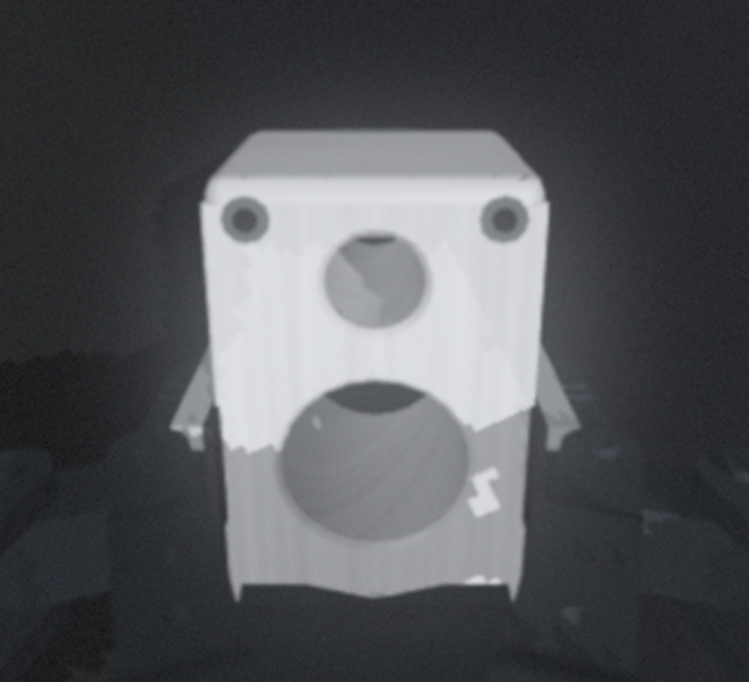

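Gripped at opening 0.59 (about 50 mm). I'll lift to 300, clear of the bar top at 79.

```bash
python3 - <<'E'
from go import *
f=grab_frame("wrist")
print((px(f,[[526.1,-164.9,44],[496.6,-150,44]])-100+.4)*2.4)
E
python3 -m creep '[[0,0,0,0,0,-5,1],[0,0,0,0,0,-12,1],[0,0,0,0,0,-20,1],[0,0,0,0,0,-20,1],[0,0,0,0,0,-20,1],[0,0,0,0,0,-20,1],[0,0,0,0,0,-15,1],[0,0,0,0,0,-5,1],[0,0,0,0,0,0,1],[0,0,0,0,0,0,1]]'
python3 - <<'E'
from go import *
togo([577.1,84,305],np.pi+.219)
f=grab_frame("wrist"); crop(f,100,100,412,384,2.4,"w16.png")
E
```

```text
[[378.91891091 465.08935214]
 [379.41786537 281.07980256]]
clock: 15.33
eef_pos: [523.4, -164.0, 308.7]
tcp_rot: [-3.141, -0.006, 2.674]
contact_force: [-0.3, -0.3, -4.7]
opening: 0.593
rotvec [ 0.0013 -0.0062 -0.6863] shift [ 63.8 245.6   3.9] pos [ 523.4 -164.   308.7] F [-0.3 -0.3 -4.7] open 0.593 t 15.3333
```

View pics/w16.png

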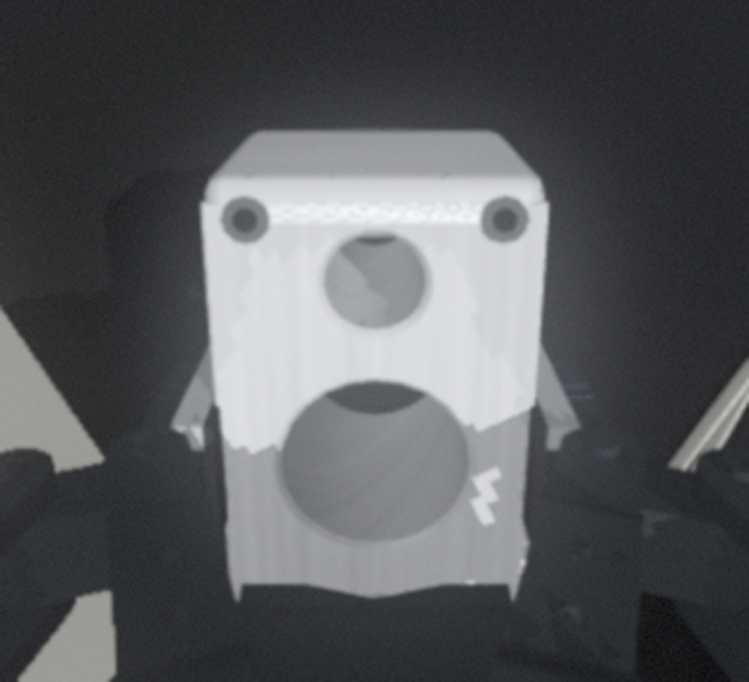

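No slip (weight -4.7 N). I'll rotate -0.686 in place, then carry it over the lower half.

```bash
python3 -m creep '[[0,-0.006,-0.09,0,0,0,1],[0,0,-0.1,0,0,0,1],[0,0,-0.1,0,0,0,1],[0,0,-0.1,0,0,0,1],[0,0,-0.1,0,0,0,1],[0,0,-0.1,0,0,0,1],[0,0,-0.09,0,0,0,1],[0,0,0,0,0,0,1],[0,0,0,0,0,0,1]]'
python3 -m creep '[[0,0,0,-5,12,0,1],[0,0,0,-10,22,0,1],[0,0,0,-13,28,0,1],[0,0,0,-13,28,0,1],[0,0,0,-13,28,0,1],[0,0,0,-13,28,0,1],[0,0,0,-13,28,0,1],[0,0,0,-8,18,0,1],[0,0,0,0,0,0,1],[0,0,0,0,0,0,1]]'
python3 - <<'E'
from go import *
togo([577.1,84,305],np.pi+.219)
f=grab_frame("wrist"); crop(f,0,0,512,384,1.5,"w17.png")
g=grab_frame("scene"); crop(g,180,120,300,240,5,"s17.png")
E
```

```text
clock: 16.13
eef_pos: [519.3, -162.7, 297.3]
tcp_rot: [3.132, -0.017, -2.899]
contact_force: [-0.5, -0.0, -4.5]
opening: 0.594
clock: 16.97
eef_pos: [561.3, 52.7, 291.2]
tcp_rot: [3.13, -0.025, -2.936]
contact_force: [-0.1, -0.1, -4.5]
opening: 0.594
rotvec [ 0.0113 -0.0253 -0.0133] shift [-21.5  27.6 -14.1] pos [561.3  52.7 291.2] F [-0.1 -0.1 -4.5] open 0.594 t 16.9667
```

View pics/w17.png

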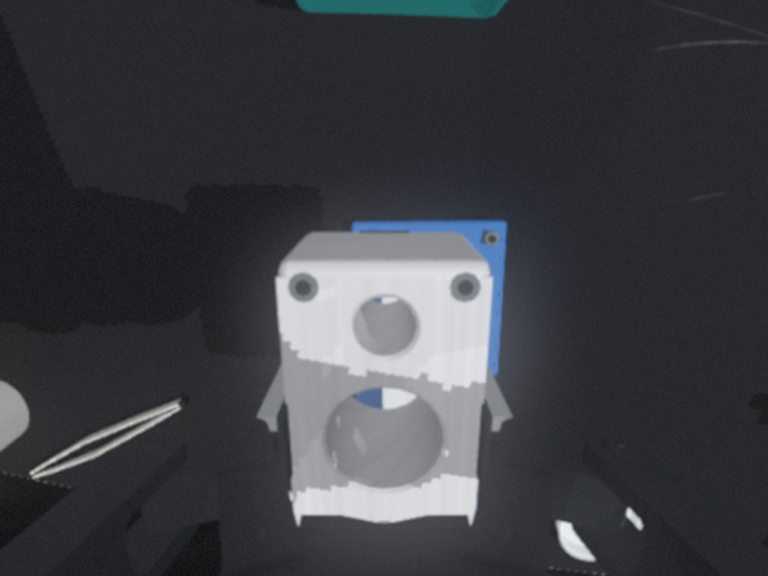

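View pics/s17.png

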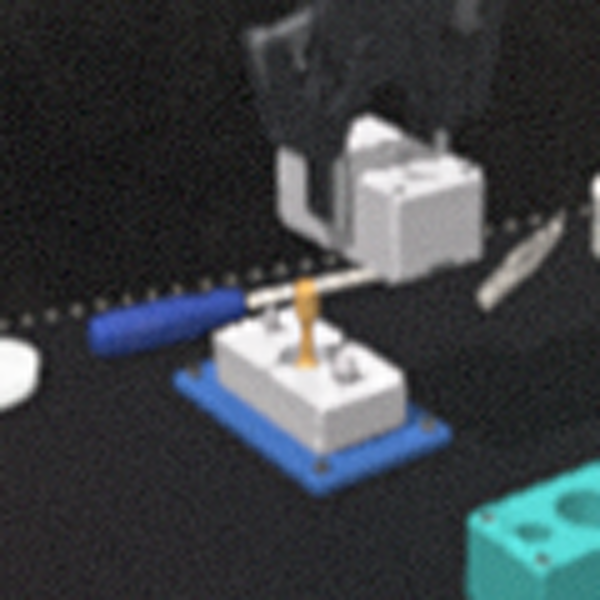

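```bash
python3 -m creep '[[0.006,-0.013,-0.007,-11,14,-8,1],[0.005,-0.012,-0.006,-10.5,13.5,-8,1],[0,0,0,0,0,0,1],[0,0,0,0,0,0,1]]'
python3 - <<'E'
from go import *
togo([577.1,84,305],np.pi+.219)
E
```

```text
clock: 17.4
eef_pos: [576.9, 80.4, 307.0]
tcp_rot: [-3.141, -0.002, -2.93]
contact_force: [0.4, -0.5, -5.5]
opening: 0.597
rotvec [-0.001  -0.0019 -0.0078] shift [-0.9  3.5  2. ] pos [576.9  80.4 307. ] F [ 0.4 -0.5 -5.5] open 0.597 t 17.4
```

```bash
python3 -m creep '[[-0.001,-0.002,-0.008,-0.9,3.5,0,1],[0,0,0,0,0,0,1],[0,0,0,0,0,0,1]]'
python3 - <<'E'
from go import *
togo([577.1,84,305],np.pi+.219)
f=grab_frame("wrist"); crop(f,140,100,370,384,2.1,"w18.png")
print((px(f,[[577.1,84,79],[577.1-33*.976,84-33*.217,53]])-[140,100]+.4)*2.1)
E
```

```text
clock: 17.65
eef_pos: [576.9, 83.1, 307.0]
tcp_rot: [-3.141, -0.0, -2.924]
contact_force: [1.0, -0.7, -5.7]
opening: 0.592
rotvec [-0.0002 -0.0001 -0.001 ] shift [-0.4  0.9  2. ] pos [576.9  83.1 307. ] F [ 1.  -0.7 -5.7] open 0.592 t 17.65
[[248.68654452 246.07275147]
 [248.36562406 129.05573538]]
```

View pics/w18.png

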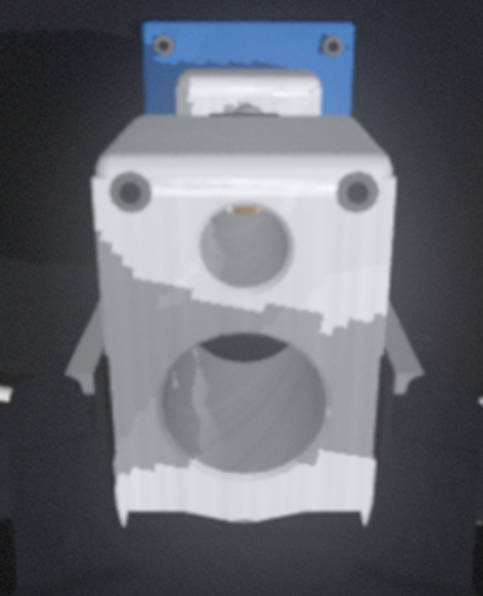

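```bash
python3 -m creep '[[0,0,0,-0.3,1.3,8,1],[0,0,0,0.5,0,12,1],[0,0,0,0.5,0,12,1],[0,0,0,0,0,5,1],[0,0,0,0,0,0,1],[0,0,0,0,0,0,1]]'
python3 - <<'E'
from go import *
togo([577,84.5,250],np.pi+.219)
E
```

```text
clock: 18.2
eef_pos: [574.7, 83.3, 264.7]
tcp_rot: [-3.142, -0.003, -2.925]
contact_force: [-0.1, -0.2, -5.5]
opening: 0.6
rotvec [-0.     -0.0032 -0.0023] shift [-2.5  0.7 14.7] pos [574.7  83.3 264.7] F [-0.1 -0.2 -5.5] open 0.6 t 18.2
```

```bash
python3 -m creep '[[0,-0.003,-0.002,-2.5,0.7,4,1],[0,0,0,0,0,4,1],[0,0,0,0,0,4,1],[0,0,0,0,0,0,1],[0,0,0,0,0,0,1]]'
python3 - <<'E'
from go import *
togo([577,84.5,250],np.pi+.219)
f=grab_frame("wrist"); crop(f,140,100,370,384,2.1,"w19.png")
print((px(f,[[577.1,84,79],[577.1-33*.976,84-33*.217,53]])-[140,100]+.4)*2.1)
g=grab_frame("scene"); crop(g,200,130,290,230,7,"s19.png")
E
```

```text
clock: 18.62
eef_pos: [577.8, 84.7, 251.9]
tcp_rot: [-3.141, 0.001, -2.923]
contact_force: [-0.2, -0.2, -5.7]
opening: 0.594
rotvec [-0.0001  0.0013 -0.0001] shift [ 0.8 -0.   1.9] pos [577.8  84.7 251.9] F [-0.2 -0.2 -5.7] open 0.594 t 18.6167
[[244.28581914 322.42510637]
 [244.36784082 162.73336146]]
```

View pics/w19.png

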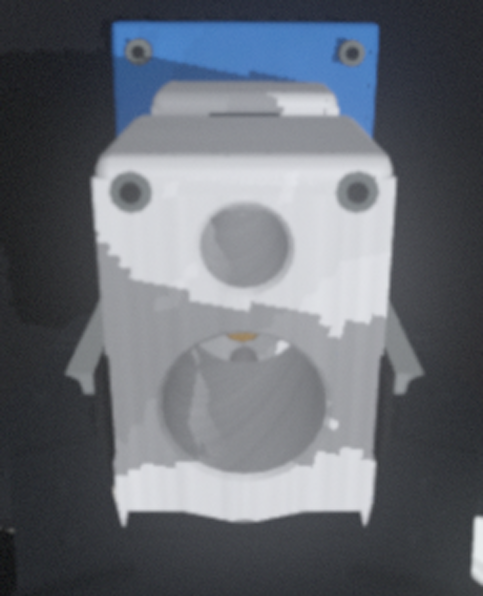

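View pics/s19.png

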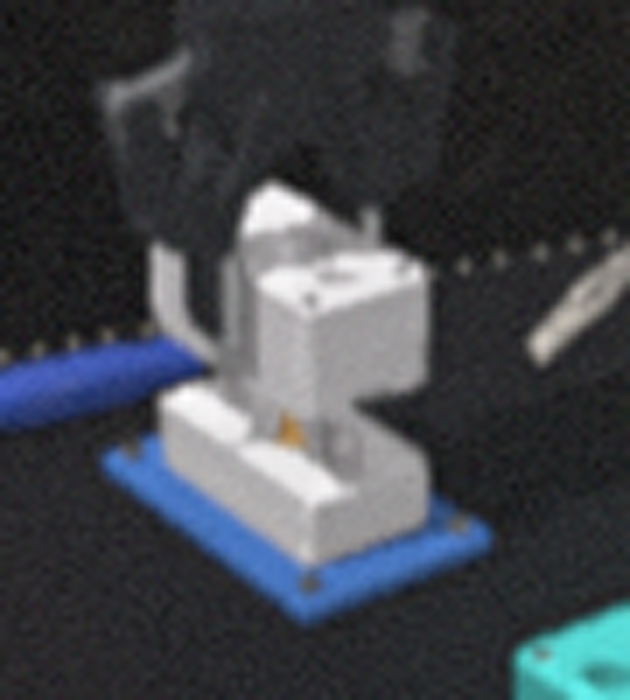

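The bar is inside the middle hole, and block and base centre lines agree (245 against 245.5). I'll continue onto the dowels slowly.

```bash
python3 -m creep '[[0,0.001,0,0.8,0,3,1],[0,0,0,0.2,0,3,1],[0,0,0,0.2,0,3,1],[0,0,0,0,0,2,1],[0,0,0,0,0,0,1],[0,0,0,0,0,0,1]]'
python3 - <<'E'
from go import *
togo([577,84.5,230],np.pi+.219)
E
```

```text
clock: 19.22
eef_pos: [576.6, 84.4, 240.5]
tcp_rot: [-3.141, 0.001, -2.923]
contact_force: [-1.5, -0.6, -4.6]
opening: 0.598
rotvec [-0.0003  0.0013 -0.0001] shift [-0.4  0.  10.5] pos [576.6  84.4 240.5] F [-1.5 -0.6 -4.6] open 0.598 t 19.2167
```

```bash
python3 -m creep '[[0,0.001,0,-0.4,0,2,1],[0,0,0,0,0,2,1],[0,0,0,0,0,2,1],[0,0,0,0,0,0,1],[0,0,0,0,0,0,1]]'
python3 - <<'E'
from go import *
togo([577,84.5,230],np.pi+.219)
E
```

```text
clock: 19.63
eef_pos: [577.2, 84.5, 234.0]
tcp_rot: [-3.141, 0.0, -2.923]
contact_force: [0.3, -0.4, -5.2]
opening: 0.593
rotvec [-0.0003  0.0004 -0.0001] shift [0.2 0.  4. ] pos [577.2  84.5 234. ] F [ 0.3 -0.4 -5.2] open 0.593 t 19.6333
```

```bash
python3 -m creep '[[0,0,0,0.2,0,2,1],[0,0,0,0,0,1.5,1],[0,0,0,0,0,1,1],[0,0,0,0,0,0,1],[0,0,0,0,0,0,1]]'
python3 - <<'E'
from go import *
togo([577,84.5,226],np.pi+.219)
E
```

```text
clock: 20.05
eef_pos: [577.0, 84.4, 229.0]
tcp_rot: [-3.141, 0.001, -2.923]
contact_force: [-0.6, 0.1, -5.0]
opening: 0.594
rotvec [-0.0003  0.0005 -0.0001] shift [0.  0.1 3. ] pos [577.   84.4 229. ] F [-0.6  0.1 -5. ] open 0.594 t 20.05
```

The dowels are engaged past their taper with no force. I'll continue.

```bash
python3 -m creep '[[0,0,0,0,0,1.5,1],[0,0,0,0,0,1.5,1],[0,0,0,0,0,1,1],[0,0,0,0,0,0,1],[0,0,0,0,0,0,1]]'
python3 - <<'E'
from go import *
togo([577,84.5,222.2],np.pi+.219)
E
```

```text
clock: 20.47
eef_pos: [577.1, 84.5, 224.7]
tcp_rot: [-3.141, 0.001, -2.923]
contact_force: [-0.7, -0.1, -4.9]
opening: 0.588
rotvec [-0.0003  0.0008 -0.0001] shift [0.1 0.1 2.5] pos [577.1  84.5 224.7] F [-0.7 -0.1 -4.9] open 0.588 t 20.4667
```

```bash
python3 -m creep '[[0,0,0,0.1,0,1,1],[0,0,0,0,0,1,1],[0,0,0,0,0,0,1],[0,0,0,0,0,0,1]]' 120
python3 -m creep '[[0,0,0,0,0,0.5,1],[0,0,0,0,0,0,1],[0,0,0,0,0,0,1]]'
```

```text
clock: 20.8
eef_pos: [577.0, 84.4, 222.5]
tcp_rot: [-3.141, 0.001, -2.923]
contact_force: [0.6, 0.6, -5.5]
opening: 0.589
clock: 21.05
eef_pos: [577.1, 84.4, 222.5]
tcp_rot: [-3.141, 0.001, -2.923]
contact_force: [-0.6, 0.4, -5.8]
opening: 0.596
```

```bash
python3 -m creep '[[0,0,0,0,0,1,1],[0,0,0,0,0,1,1]]'
python3 -m creep '[[0,0,0,0,0,1,1],[0,0,0,0,0,1,1]]'
```

```text
clock: 21.22
eef_pos: [577.3, 84.5, 222.3]
tcp_rot: [-3.141, 0.001, -2.923]
contact_force: [-5.9, -1.0, 13.2]
opening: 0.589
clock: 21.38
eef_pos: [577.2, 84.5, 222.3]
tcp_rot: [-3.141, 0.001, -2.923]
contact_force: [-4.5, -1.2, 8.3]
opening: 0.591
```

Contact at 222.3 against the expected 222.2: closed. Now I'll tune to a steady push, aiming for about +12 N on the wrist (about 17 N at the parting face with the block's weight).

```bash
python3 -m creep '[[0,0,0,0.2,0,1.2,1],[0,0,0,0.2,0,1.2,1],[0,0,0,0.2,0,1.2,1]]'
python3 - <<'E'
from go import *
for i in range(5):
    togo([577,84.5,222.2],np.pi+.219); f=grab_frame("scene")
E
```

```text
clock: 21.63
eef_pos: [577.0, 84.4, 222.3]
tcp_rot: [-3.141, 0.003, -2.923]
contact_force: [-4.8, -0.7, 9.9]
opening: 0.592
rotvec [-0.0003  0.0025 -0.0001] shift [0.  0.1 0.1] pos [577.   84.4 222.3] F [-4.8 -0.7  9.9] open 0.592 t 21.6333
rotvec [-0.0003  0.0026 -0.0001] shift [0.  0.1 0.1] pos [577.   84.4 222.3] F [-4.5  0.   9.8] open 0.593 t 21.6833
rotvec [-0.0003  0.0026 -0.0002] shift [0.  0.1 0.1] pos [577.   84.4 222.3] F [-4.9 -0.6 10.5] open 0.594 t 21.7333
rotvec [-0.0003  0.0026 -0.0002] shift [0.  0.1 0.1] pos [577.   84.4 222.3] F [-4.9 -1.2 10.8] open 0.585 t 21.7833
rotvec [-0.0003  0.0025 -0.0002] shift [-0.   0.1  0.1] pos [577.   84.4 222.3] F [-5.  -0.9  9.7] open 0.591 t 21.8333
```

```bash
python3 -m creep '[[0,0.002,0,0.2,0,1.5,1],[0,0,0,0.2,0,1.5,1],[0,0,0,0.2,0,1.5,1]]'
python3 - <<'E'
from go import *
import os
for i in range(8):
    f=grab_frame("wrist"); 
    if i%2: togo([577,84.5,222.2],np.pi+.219)
crop(f,140,60,370,384,1.8,"w20.png")
g=grab_frame("scene"); crop(g,110,130,290,250,4,"s20.png")
E
```

```text
clock: 22.13
eef_pos: [577.1, 84.5, 222.3]
tcp_rot: [-3.141, 0.002, -2.923]
contact_force: [-4.9, -2.0, 12.8]
opening: 0.591
rotvec [-0.0004  0.0025 -0.0001] shift [0.  0.1 0.1] pos [577.   84.4 222.3] F [-5.  -1.4 13.7] open 0.588 t 22.2333
rotvec [-0.0003  0.0025 -0.0001] shift [0.  0.1 0. ] pos [577.1  84.4 222.2] F [-6.2 -0.6 14.7] open 0.588 t 22.3333
rotvec [-0.0003  0.0025 -0.0001] shift [0.1 0.1 0. ] pos [577.1  84.4 222.2] F [-6.8 -0.9 14.2] open 0.59 t 22.4333
rotvec [-0.0003  0.0025 -0.0002] shift [0.  0.1 0.1] pos [577.1  84.4 222.3] F [-5.2 -0.6 13.6] open 0.592 t 22.5333
```

View pics/w20.png

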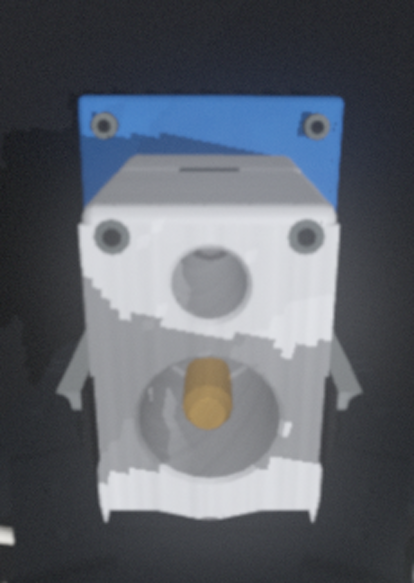

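View pics/s20.png

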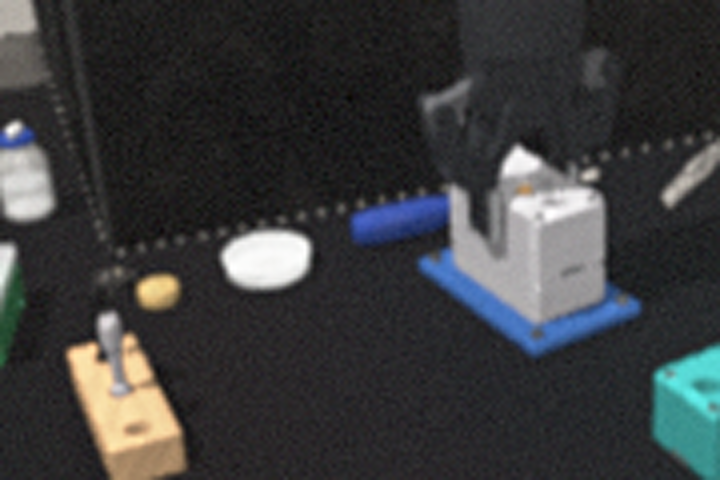

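The mould is closed with no seam gap (scene crop (560,260)), the bar stands in the middle hole, and steel and black are still in the stand. The push is 14 N plus 5 N of block weight. I'll ease it slightly for margin on both readings, then confirm.

```bash
python3 -m creep '[[0,0,0,0.2,0,1.3,1],[0,0,0,0.2,0,1.3,1],[0,0,0,0.2,0,1.3,1]]'
python3 - <<'E'
from go import *
F=[]
for i in range(20):
    f=grab_frame("top"); F.append(sense()['contact_force'])
F=np.array(F); print(F[:,2].round(1), F.mean(0)); togo([577,84.5,222.2],np.pi+.219)
E
```

```text
clock: 22.83
eef_pos: [576.8, 84.4, 222.3]
tcp_rot: [-3.141, 0.004, -2.923]
contact_force: [-4.9, -0.3, 12.3]
opening: 0.589
[11.2 11.5 11.4 12.3 11.9 11.9 11.1 10.8 11.4 11.  11.5 11.  11.  11.
 11.2 10.8 11.6 11.9 10.8 12.6] [-4.39533414 -0.58056222 11.40657423]
rotvec [-0.0004  0.0038 -0.0002] shift [-0.2  0.1  0.1] pos [576.8  84.4 222.3] F [-3.8 -0.2 12.6] open 0.59 t 23.8333
```

```bash
python3 -m creep '[[0,0.002,0,0,0,1.4,1],[0,0,0,0,0,1.4,1],[0,0,0,0,0,1.4,1]]'
python3 - <<'E'
from go import *
F=[]
for i in range(20):
    f=grab_frame("top"); F.append(sense()['contact_force'])
F=np.array(F); print(F[:,2].round(1), F.mean(0)); togo([577,84.5,222.2],np.pi+.219)
E
```

```text
clock: 24.08
eef_pos: [577.1, 84.4, 222.3]
tcp_rot: [-3.141, 0.003, -2.923]
contact_force: [-5.8, -1.1, 13.6]
opening: 0.59
[13.  13.2 14.  13.2 13.2 12.9 13.1 13.8 14.  13.9 13.2 13.8 13.8 13.8
 14.4 12.6 14.2 13.4 13.9 13.4] [-6.01422933 -0.94747989 13.54213291]
rotvec [-0.0003  0.0026 -0.0002] shift [0.  0.1 0.1] pos [577.   84.4 222.3] F [-5.8 -1.4 13.4] open 0.594 t 25.0833
```

```bash
python3 -c "
from rig import job
print(job.sign_off())"
```

```text
the job is handed in; nothing more can be done
None
```

The mould is closed with the brass bar in its socket, and I handed it in with the arm still gripping the upper half and pressing down. It took about 25 s of the 67 s allowed.

- **Bar:** I took the brass bar from the near hole of the stand, set it in the socket and let go. It stopped at flange height 224.2 mm, where 224 was expected. The wrist picture put its top at the height of a fully seated bar. It leans by about 1 mm at the top, within the socket's play.
- **Upper half:** I fitted the grey upper half (not the turquoise one) over the bar and dowels. There was no force on the way down until contact at 222.3 mm, where 222.2 was expected. The scene picture shows no gap at the seam and the bar standing in the middle hole.
- **Press:** The push held steady for 1 s at about 13.5 N on the wrist, or about 18.7 N at the parting face if the block's own weight is counted. Both are within one to two kilograms. About 6 N of sideways force remains, which I did not remove.
- **Rest of the scene:** In the last scene picture I viewed, the steel and black bars were still in their stand and the lower half looked unmoved. I did not re-measure the lower half's position after closing the mould.

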